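# Clamp a marker in the bench thickness gauge with its ratchet

### The job

The marker pen lies in the cradle of the thickness gauge but its end is not yet against the end stop: push it gently along the cradle until it is home, and press it against the stop for a moment with about 7 N (not under 4, never over 12) to seat it. Then turn the narrow ratchet cap on top of the gauge clockwise (seen from above), regripping as often as needed, until the spindle clamps the marker and the ratchet is clearly felt to slip; stop turning within a quarter turn of slipping and let go, leaving the marker clamped. Use the ratchet cap and not the wide thimble under it, which would crush the marker, and leave the things lying around where they are.

Things in the scene. Friction and masses are not known exactly. Their poses are not given: they have to be found in the camera images.
- gauge: Bench thickness gauge, fixed: grey base 110x133x12 mm (x -35..+75, y -35..+98), grey column (x +37..+63, up to z 96) with an arm (z 73..97) over to the spindle axis. Origin on the desk under the vertical spindle axis, z up, +y along the cradle away from the end stop. Cradle: steel channel along y at x = 0, y -25..+95, floor z 26, 23 mm wide inside, lips up to z 34, open at +y.
- stop_plate: Steel end stop across the -y end of the cradle, fixed to the gauge: 34 x 6 mm, from z = 12 to 44 mm; its face toward the marker is at y = -25 mm in the gauge's frame. Same origin and axes as the gauge.
- marker: Marker pen, 135x16x16 mm, ~20 g; origin: centre of its underside, long axis y, parallel to the gauge's y. Lies in the cradle, starts 15 to 42 mm short of the stop, slides with under 1 N. Home: origin at gauge y = +42.5 mm, its +y end at +110, past the cradle's open end (+95) and the base (+98), so it can be pushed there at 20 to 40 mm above the desk. Over 12 N against the stop spoils it.
- spindle: Steel rod of 9 mm diameter with a 14 mm foot; goes straight down onto the marker, 6 mm for each radian (38 mm a turn) that the thimble turns clockwise. Origin: centre of the foot's underside; 62 mm above the desk when fully open, 3 to 21 mm above the marker at the start. More than 40 N on the marker spoils it; the ratchet slips at about 20 N.
- ratchet_mid (a point): Middle of the ratchet cap, on its vertical axis: knurled dark steel cylinder, 22 mm diameter, 36 mm high, white line on its top face. This point is 146 mm above the desk and stays there as the cap turns; the cap reaches 18 mm above and below it. The wide thimble (diameter 32 mm, 22 mm high) begins 20 mm below this point.
- ratchet (a joint): Slip of the ratchet cap against the thimble, rad: 0 at the start and while the cap carries the thimble along (about 0.08 N m running torque); grows, clockwise positive, when the spindle is on the marker and the ratchet slips (about 0.20 N m). The clamped screw holds by itself when the cap is let go.
- eraser: Eraser 43 x 53 x 12 mm, bystander; origin centre of its underside.
- sharpener: Pencil sharpener 19 x 27 x 13 mm, bystander; origin centre of its underside.
- binder_clip_1: Binder clip 36 x 28 x 37 mm, bystander; origin centre of its underside.
- usb_stick: USB stick 45 x 39 x 8 mm, bystander; origin centre of its underside.
Mind the look-alikes: they are no part of the job. What is shaped like the gauge but purple is not meant.

How it is judged:
By the outcome, as a careful person would: the job done as asked, in the order asked, and still so for the second after the job is handed in, with the robot touching nothing.
It also fails if it takes over 72 s, if anything falls off the work surface, if the arm or the gripper's body presses on something with over 40 N, if the wrist force passes 120 N, or if a joint passes its speed limit or range.

### The arm

A 7-joint arm with a two-finger parallel gripper is mounted at the origin on the work surface; the furniture and walls round the work are solid. World frame = base frame: x ahead of the robot, y to its left, z up, the work surface at z = 0. Lengths are in m, angles in rad, forces in N, time in s.
With the tool pointing down it reaches from about 0.375 to 0.925 m from the base axis. Payload 3.1 kg.
Tool frame: the origin (TCP) lies at the very end of the fingers, on their centre line; the grasp point (between the pads) lies env.tcp_to_grasp behind it (env.tcp_to_grasp is the distance from the TCP to the grasp point, in m); z points along the fingers, y is the direction in which the jaws open and shut (so a half turn about z gives the same grasp; the last joint's range is limited). The gripper opens to 85 mm and grips with 20 to 120 N. Pads are 22 mm wide; open, the fingers measure 114 mm over their backs; the gripper's body (76 mm by 85 mm) begins 54 mm behind the grasp point. The pads swing forward as they close: fully open they stand 13 mm farther back than shut.
Start: joints at [-1.316, 0.383, 0.044, 1.598, -0.018, 1.161, -0.05], TCP at [0.225, 0.61, 0.231] pointing down, gripper open.
Joint ranges: [-2.61, 2.61], [-0.41, 2.15], [-1.48, 1.57], [0, 2.5], [-1.57, 4.71], [0.05, 1.97], [-2.85, 2.85]. Speed limits (rad/s): [2.79, 2.79, 3.14, 3.14, 3.14, 3.14, 3.14].

### API

Orientations are given as a unit quaternion [w, x, y, z].
In Python, from rig import env, get_image, calibration, job gives the robot as it stands.
- The arm moves only by the tool apply_moves, never from a script. Its argument "plan" is one flat list of numbers, 7 for each row, row after row: the opening, from -1 (shut) to 1 (fully open), so that 0 is half open, then the shift along the tool's x, y, z in m, then the turn, a rotation vector about the tool's x, y, z in degrees. In form: [hand, dx, dy, dz, ax, ay, az, hand, dx, dy, dz, ax, ay, az, ...]. A call has 1 to 10 rows; each row is the pose to reach, as a shift and turn from the pose measured when the call began, along the tool's axes at that moment; what a row does not reach only later rows make up. A row lasts 1/10 s, in which the tool goes at most 50 mm and 8.59 degrees, less where a joint would pass 70% of its speed; a pose out of reach is approached as far as the arm can. A call with a gripper value outside its range is refused whole. The fingers move at their own pace and stop on an object; "squeeze" is the grip in N (left out, the last holds). Time passes only in rows, so rows that repeat a pose let the fingers close. It gives the time, the measured TCP pose, the force and the opening at its end, in the units of the state.
- env.get_obs(): the state, without advancing time (a new reading comes with each control period).
- get_image(name): name is "side" or "top" or "wrist"; returns (picture, depth): 384x512x3 uint8, red, green, blue; 384x512 float32, m along the optical axis (not along the pixel's ray), 0 where there is no reading.
- calibration(name): a dict with "fx", "fy", "cx", "cy" (pixels), "view" (4x4, takes a point from world to camera coordinates); the wrist camera has in their place "mount" (4x4, takes a point from camera to tool coordinates, whose origin is the TCP and whose axes are the flange's). Camera axes: x right, y down, z forward; pixel columns grow to the right and rows downward; lengths in m; the calibration is good to about 2 mm. A picture is of the moment at which its call begins: read the wrist's pose just before it. calibration takes no time and is no camera call.
- job.close_job(): hands the job in, once; it reports no verdict.
The state is a dict: "time": time; "joint_pos": joint angles; "qvel": joint speeds; "effort": joint torques, N m; "tool_pos": TCP position; "orientation": TCP orientation; "contact_force": force on the tool from outside, world axes, zero at the start; "wrist_torque": the same for the moment, N m; "gripper_width": finger opening in m.
Only numpy, scipy, OpenCV 4.12 (cv2) and the standard library are available. Lean on these libraries where they do the work, as an engineer would, in place of code of your own. Each camera call takes 0.05 s, during which the arm holds its last target.

## Working session

There is one attempt and no reset: what is moved stays moved. The work goes in short steps, Python scripts to look and compute and a tool call to move; the robot and the scene stay as the last step left them, time stands still between calls to the robot, and variables do not carry over. Pictures are saved under pics/ and viewed, and the job is handed in when it is done.

Besides the shell and the picture viewer there is one more tool, called after ">>>" as a command line: name --argument value ..., lists and objects as JSON in quotes. apply_moves: Moves the arm, as the interface text tells. Its arguments: {"type":"object","properties":{"plan":{"type":"array"},"squeeze":{"type":"number"}},"required":["plan"]}

```bash
ls; mkdir -p pics; python3 - <<'E'
from rig import env,get_image,calibration,job
import cv2,numpy as np
print(env.get_obs(), env.tcp_to_grasp)
for n in ["side","top","wrist"]:
    im,d=get_image(n); cv2.imwrite(f"pics/{n}0.png",im[:,:,::-1]); np.savez(f"{n}0.npz",im=im,d=d)
    print(n,calibration(n))
E
```

```text
pics
{'time': 0.0, 'joint_pos': array([-1.31581066,  0.38384387,  0.04379624,  1.59960702, -0.01790724,
        1.16120412, -0.04986021]), 'qvel': array([-1.61663683e-04,  6.93587631e-05, -5.14007583e-05,  1.90417531e-03,
        7.43609149e-04,  1.62765763e-03,  1.20440166e-04]), 'effort': array([-3.87363680e-04, -4.33456779e+01,  1.02444034e+00, -2.49508435e+01,
        1.05788829e-02,  1.16530317e-02, -1.05605397e-05]), 'tool_pos': array([0.22423372, 0.60907247, 0.22986554]), 'orientation': array([-1.73434326e-04,  1.75404987e-01,  9.84495458e-01, -1.32397563e-03]), 'contact_force': array([ 0.1846649 , -0.45053101, -0.17472462]), 'wrist_torque': array([-0.00424096, -0.02116698, -0.00654865]), 'gripper_width': 0.08532956770767773} 0.0187
side {'fx': 446.03858796415017, 'fy': 446.03858796415017, 'cx': 253.2218607640895, 'cy': 192.50083541938926, 'view': array([[-0.81861121, -0.57423687,  0.01130039,  0.41260695],
       [-0.47237637,  0.66195013, -0.58196442,  0.37625642],
       [ 0.32670514, -0.48174063, -0.81313573,  0.72273322],
       [ 0.        ,  0.        ,  0.        ,  1.        ]])}
top {'fx': 435.1312922216581, 'fy': 435.1312922216581, 'cx': 241.44410428582827, 'cy': 180.40180645486333, 'view': array([[ 0.35339402, -0.9354631 , -0.00463152, -0.28524587],
       [-0.83919324, -0.31483026, -0.44343727,  0.51168995],
       [ 0.41336106,  0.16059482, -0.89629345,  0.86174337],
       [ 0.        ,  0.        ,  0.        ,  1.        ]])}
wrist {'fx': 295.69309808469706, 'fy': 295.69309808469706, 'cx': 253.91761103109465, 'cy': 190.77569036105353, 'mount': array([[ 6.34573432e-04, -9.51011860e-01, -3.09153746e-01,
         7.90248115e-02],
       [ 9.99998845e-01,  1.76602147e-04,  1.50935244e-03,
         3.67547956e-04],
       [-1.38081486e-03, -3.09154347e-01,  9.51010874e-01,
        -1.42527688e-01],
       [ 0.00000000e+00,  0.00000000e+00,  0.00000000e+00,
         1.00000000e+00]])}
```

View pics/side0.png

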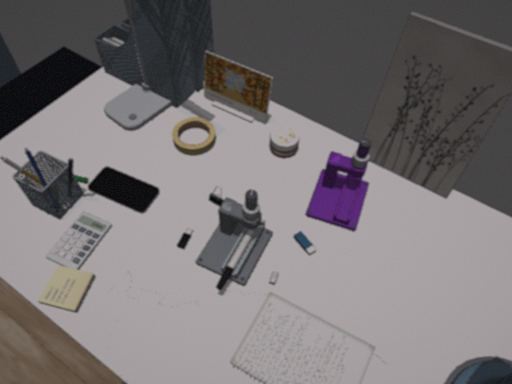

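View pics/top0.png

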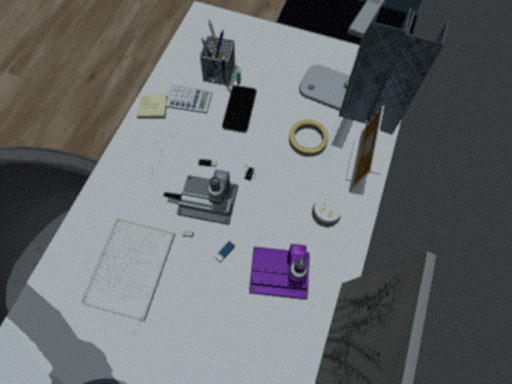

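View pics/wrist0.png

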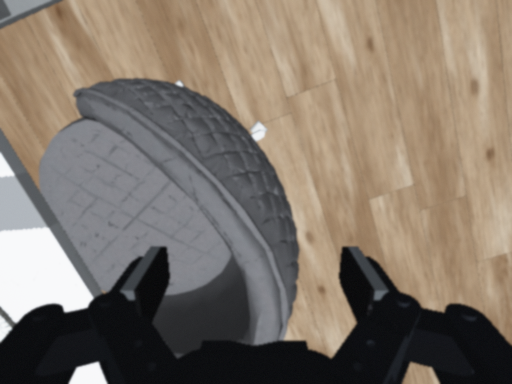

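Candidates: the grey gauge at side (240,235) / top (212,195), and the purple look-alike at side (340,190) / top (283,272). The grey one fits the description. Checking it in a crop.

```bash
cat > h.py <<'E'
import numpy as np,cv2
from rig import env,get_image,calibration,job
def deproj(c,u,v,z):
    p=np.array([(u-c['cx'])/c['fx']*z,(v-c['cy'])/c['fy']*z,z,1.0]); return (np.linalg.inv(c['view'])@p)[:3]
def ray(c,u,v):
    V=np.linalg.inv(c['view']); d=V[:3,:3]@np.array([(u-c['cx'])/c['fx'],(v-c['cy'])/c['fy'],1.0]); return V[:3,3],d
def onplane(c,u,v,z):
    o,d=ray(c,u,v); return o+d*(z-o[2])/d[2]
def proj(c,p):
    q=c['view']@np.append(p,1); return np.array([c['fx']*q[0]/q[2]+c['cx'],c['fy']*q[1]/q[2]+c['cy']])
def cloud(c,d):
    v,u=np.indices(d.shape); P=np.stack([(u-c['cx'])/c['fx']*d,(v-c['cy'])/c['fy']*d,d,np.ones_like(d)],-1)
    return (P@np.linalg.inv(c['view']).T)[...,:3]
E
python3 - <<'E'
from h import *
for n,(a,b,c_,d_) in {"side":(180,170,300,300),"top":(150,150,270,240)}.items():
    z=np.load(n+"0.npz"); c=calibration(n); W=cloud(c,z['d'])
    cv2.imwrite(f"pics/{n}0c.png",cv2.resize(z['im'][b:d_,a:c_,::-1],None,fx=5 if n=="top" else 4.5,fy=5 if n=="top" else 4.5,interpolation=cv2.INTER_CUBIC))
    pts={"side":[(251,197),(250,214),(240,250),(224,278),(235,270),(205,262)],"top":[(215,178),(215,190),(200,198),(170,196),(180,212)]}[n]
    for u,v in pts: print(n,u,v,W[v,u].round(4), im if 0 else z['im'][v,u])
    # cap top: points with z 0.155-.175
    x=W[b:d_,a:c_].reshape(-1,3); m=(x[:,2]>.158)&(x[:,2]<.172); print(m.sum(), np.median(x[m],0), x[m].min(0),x[m].max(0))
E
```

```text
side 251 197 [ 0.5336 -0.0321  0.1633] [67 64 71]
side 250 214 [ 0.5295 -0.0237  0.1229] [83 82 82]
side 240 250 [0.528  0.0109 0.0406] [163 159 157]
side 224 278 [0.5174 0.0755 0.042 ] [27 26 24]
side 235 270 [0.5153 0.0449 0.026 ] [117 120 125]
side 205 262 [0.5767 0.0605 0.0143] [ 96  99 103]
121 [ 0.53576975 -0.03615888  0.16364968] [ 0.52581457 -0.04850726  0.15829049] [ 0.54723648 -0.026476    0.16674692]
top 215 178 [ 0.5445 -0.0393  0.163 ] [57 59 66]
top 215 190 [ 0.174  -0.2441  0.998 ] [34 37 36]
top 200 198 [0.5374 0.0049 0.0375] [120 129 128]
top 170 196 [0.5164 0.0748 0.0384] [18 17 22]
top 180 212 [0.4972 0.0441 0.0068] [65 73 80]
87 [ 0.53739209 -0.04080494  0.16228628] [ 0.52730106 -0.05119033  0.15812776] [ 0.54974187 -0.02901055  0.16860667]
```

```bash
ls pics
```

```text
side0.png
side0c.png
top0.png
top0c.png
wrist0.png
```

View pics/side0c.png

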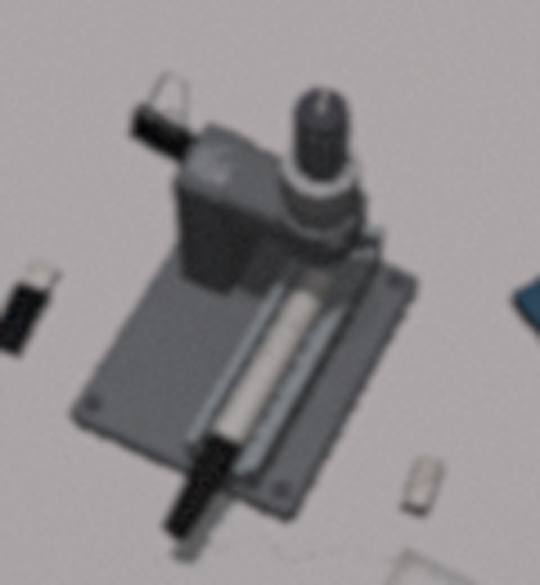

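View pics/top0c.png

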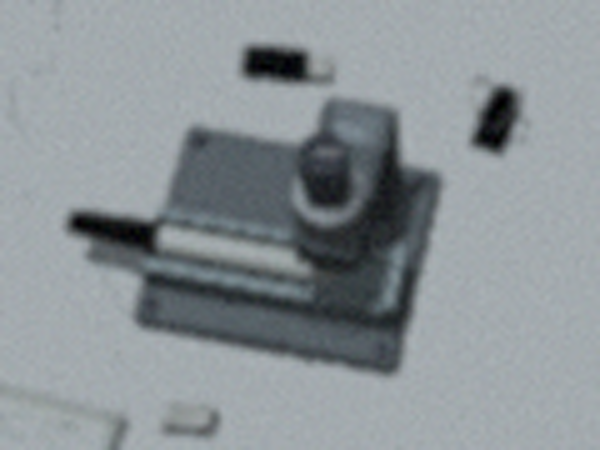

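The crop confirms the grey gauge, with cap, white-ringed thimble, marker and cradle. The marker's dark free end is at side ~(220,288). Next I fit the gauge pose from the base corners and check it against the cap.

```bash
python3 - <<'E'
from h import *
G={'a':(75,98),'b':(-35,98),'c':(-35,-35),'d':(75,-35)}
top={'a':(188,175.6),'b':(177.6,215),'c':(229,224.4),'d':(238,185)}
side={'a':(196,263.3),'b':(245.1,285.6),'c':(272.2,232.2)}
def fit(src,dst):
    s=np.array(src)/1000;d=np.array(dst);sm,dm=s.mean(0),d.mean(0)
    z=((d-dm)@[1,1j])@np.conj((s-sm)@[1,1j]); th=np.angle(z); R=np.array([[np.cos(th),-np.sin(th)],[np.sin(th),np.cos(th)]])
    t=dm-R@sm; return th,t,(s@R.T+t-d)
for nm,sets in {"top":[("top",top)],"side":[("side",side)],"both":[("top",top),("side",side)]}.items():
    s=[];d=[]
    for n,S in sets:
        for k in S: s.append(G[k]);d.append(onplane(calibration(n),*S[k],.012)[:2])
    th,t,r=fit(s,d); print(nm,np.degrees(th),t,(r*1000).round(1).tolist())
R=np.array([[np.cos(th),-np.sin(th)],[np.sin(th),np.cos(th)]])
# cloud in gauge frame
for n in("side","top"):
    z=np.load(n+"0.npz");c=calibration(n);W=cloud(c,z['d']).reshape(-1,3);ok=z['d'].ravel()>0;im=z['im'].reshape(-1,3)
    g=(W[:,:2]-t)@R
    m=ok&(abs(g[:,0])<.03)&(abs(g[:,1])<.03)&(W[:,2]>.155)&(W[:,2]<.18); print(n,"cap",m.sum(),np.median(g[m],0),W[m,2].mean())
    m=ok&(abs(g[:,0])<.012)&(g[:,1]>.1)&(g[:,1]<.18)&(W[:,2]>.022)&(W[:,2]<.06)
    print("marker",m.sum(),np.median(g[m],0),g[m,1].max(),np.sort(g[m,1])[-5:],W[m,2].max())
    pw=np.append(t,.164);print("cap top pred px",proj(c,pw), "end home px",proj(c,np.append(R@[0,.11]+t,.034)))
E
```

```text
top 9.471739575150414 [ 0.53574353 -0.04327765] [[-0.1, 1.1], [-1.1, 2.8], [-0.6, -2.4], [1.9, -1.5]]
side 9.932524590764364 [ 0.53513017 -0.03516267] [[2.0, 2.2], [-1.0, 0.8], [-1.0, -3.0]]
both 9.343694374213179 [ 0.53520253 -0.03981352] [[-0.4, 4.4], [-1.5, 6.4], [-1.3, 1.2], [1.3, 1.7], [3.2, -3.1], [0.0, -3.3], [-1.3, -7.3]]
side cap 136 [0.00080698 0.00458097] 0.16260518906410606
marker 157 [0.00124639 0.11832322] 0.13755374947054738 [0.13664209 0.13686893 0.13698136 0.13703424 0.13755375] 0.04402528902047642
cap top pred px [252.76626806 193.43608659] end home px [226.3963813  277.08356622]
top cap 92 [ 0.00151666 -0.00072436] 0.16182457826927524
marker 77 [0.00232489 0.11625566] 0.13449298696938117 [0.13200249 0.13236373 0.13420876 0.13446971 0.13449299] 0.04363798491847115
cap top pred px [213.53472359 181.50761598] end home px [172.69491978 197.22138971]
```

```bash
cat >> h.py <<'E'
from scipy.spatial.transform import Rotation as Ro
def delta(target,yaw_deg,o=None):
    """target TCP world, yaw of tool x, tool z down -> rows shift, rotvec deg in tool axes"""
    o=o or env.get_obs(); q=o['orientation'];R=Ro.from_quat([q[1],q[2],q[3],q[0]])
    y=np.radians(yaw_deg);X=np.array([np.cos(y),np.sin(y),0]);Z=np.array([0,0,-1.]);T=Ro.from_matrix(np.stack([X,np.cross(Z,X),Z],1))
    return R.inv().apply(np.array(target)-o['tool_pos']).round(4),np.degrees((R.inv()*T).as_rotvec()).round(2)
E
python3 - <<'E'
from h import *
for n in("side","top"):
    z=np.load(n+"0.npz");c=calibration(n);W=cloud(c,z['d']).reshape(-1,3);ok=z['d'].ravel()>0
    m=ok&(W[:,2]>.13)&(W[:,2]<.6)&(W[:,0]>0)&(W[:,0]<.9)&(abs(W[:,1])<.8)
    b=np.round(W[m][:,:2]/.08).astype(int);u,cn=np.unique(b,axis=0,return_counts=True)
    for k,q in zip(u,cn):
        s=(b==k).all(1); 
        if q>8: print(n,(k*.08).round(2),q,W[m][s,2].max().round(2))
print(delta([.519,.059,.22],99.4))
E
```

```text
side [ 0.16 -0.48] 19 0.14
side [ 0.24 -0.48] 679 0.32
side [ 0.24 -0.4 ] 1688 0.32
side [ 0.32 -0.48] 1888 0.4
side [ 0.32 -0.4 ] 4465 0.33
side [ 0.4  -0.48] 1575 0.39
side [ 0.4 -0.4] 4129 0.33
side [ 0.4  -0.24] 213 0.17
side [ 0.48 -0.48] 2310 0.36
side [ 0.48 -0.4 ] 1343 0.33
side [ 0.56 -0.48] 2829 0.33
side [ 0.56 -0.08] 40 0.17
side [0.56 0.  ] 195 0.17
side [ 0.64 -0.48] 2115 0.3
side [ 0.72 -0.48] 1553 0.27
side [ 0.72 -0.32] 43 0.13
side [ 0.8  -0.48] 1079 0.24
side [ 0.8  -0.32] 46 0.13
side [ 0.88 -0.48] 567 0.22
side [ 0.88 -0.32] 18 0.13
side [0.88 0.08] 23 0.14
top [ 0.24 -0.48] 1230 0.58
top [ 0.24 -0.4 ] 700 0.32
top [ 0.32 -0.48] 7090 0.57
top [ 0.32 -0.4 ] 2566 0.32
top [ 0.4  -0.48] 5352 0.56
top [ 0.4 -0.4] 2262 0.32
top [ 0.4  -0.24] 149 0.17
top [ 0.48 -0.48] 4041 0.54
top [ 0.48 -0.4 ] 743 0.32
top [ 0.56 -0.48] 3806 0.53
top [ 0.56 -0.08] 80 0.17
top [0.56 0.  ] 60 0.16
top [ 0.64 -0.48] 3060 0.52
top [ 0.72 -0.48] 2502 0.5
top [ 0.72 -0.32] 30 0.13
top [ 0.8  -0.48] 2052 0.49
top [ 0.8  -0.32] 27 0.13
top [ 0.8  -0.24] 240 0.41
top [ 0.88 -0.48] 1314 0.47
top [ 0.88 -0.32] 16 0.13
top [ 0.88 -0.24] 234 0.4
top [0.88 0.08] 10 0.14
(array([-0.4666, -0.4146,  0.0111]), array([-0.11,  0.07, 60.39]))
```

>>> apply_moves --plan '[-1, -0.047, -0.041, 0.001, 0, 0, 6, -1, -0.093, -0.083, 0.002, 0, 0, 12, -1, -0.14, -0.124, 0.003, 0, 0, 18, -1, -0.187, -0.166, 0.004, 0, 0, 24, -1, -0.233, -0.207, 0.005, 0, 0, 30, -1, -0.28, -0.249, 0.006, 0, 0, 36, -1, -0.327, -0.29, 0.007, 0, 0, 42, -1, -0.373, -0.332, 0.008, 0, 0, 48, -1, -0.42, -0.373, 0.01, 0, 0, 54, -1, -0.467, -0.415, 0.011, 0, 0, 60.4]' --squeeze 20

```text
time: 1.15
tool_pos: [0.4604, 0.1671, 0.2224]
orientation: [0.0, 0.648, 0.761, -0.001]
contact_force: [0.8, 0.4, -0.4]
gripper_width: 0.0002
```

```bash
python3 - <<'E'
from h import *
print(delta([.519,.059,.22],99.4), env.get_obs())
E
```

```text
(array([-0.116 ,  0.0407,  0.0025]), array([-0.05,  0.08, -0.25])) {'time': 1.15, 'joint_pos': array([-0.87164909,  0.08294385,  0.46301882,  2.001647  , -0.04101384,
        1.06716975, -0.23054471]), 'qvel': array([ 0.5571008 ,  0.11964868,  0.52291767, -0.08044108, -0.0991794 ,
       -0.02487661,  0.00447948]), 'effort': array([-1.97989091e+00, -2.59867054e+01,  3.90957082e-01, -2.27708083e+01,
        1.13184617e-01,  2.55469596e-01,  1.45246388e-03]), 'tool_pos': array([0.46041179, 0.1670637 , 0.22235442]), 'orientation': array([ 2.46727045e-04,  6.48482321e-01,  7.61229316e-01, -7.39897203e-04]), 'contact_force': array([ 0.83441814,  0.38471024, -0.4186353 ]), 'wrist_torque': array([ 0.02430274, -0.04379268, -0.02338117]), 'gripper_width': 0.0002468223555289843}
```

>>> apply_moves --plan '[-1, -0.04, 0.014, 0.001, 0, 0, 0, -1, -0.08, 0.028, 0.002, 0, 0, 0, -1, -0.116, 0.041, 0.002, 0, 0, 0, -1, -0.116, 0.041, 0.002, 0, 0, 0, -1, -0.116, 0.041, 0.002, 0, 0, 0]'

```text
time: 1.65
tool_pos: [0.5193, 0.0578, 0.2202]
orientation: [0.0, 0.65, 0.76, -0.001]
contact_force: [0.1, 1.1, 0.5]
gripper_width: 0.0001
```

```bash
python3 - <<'E'
from h import *
o=env.get_obs(); im,d=get_image("wrist"); np.savez("w1.npz",im=im,d=d,p=o['tool_pos'],q=o['orientation'])
print(o['tool_pos'],o['qvel'].round(3),o['joint_pos'].round(2))
cv2.imwrite("pics/w1.png",im[:,:,::-1])
E
```

```text
[0.51928791 0.05784094 0.22022534] [-0.03  -0.005 -0.048  0.011 -0.01   0.001 -0.001] [-0.71  0.16  0.57  1.94 -0.1   1.07  0.06]
```

View pics/w1.png

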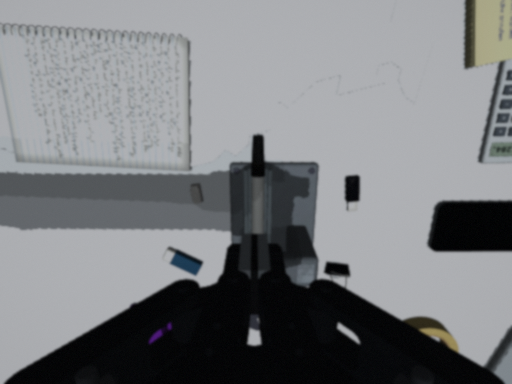

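The wrist view shows the marker's free end at about (258,137). The base's +y edge is at row 163, and the cradle runs straight down the picture.

```bash
cat >> h.py <<'E'
def wcal(p,q):
    c=dict(calibration("wrist")); T=np.eye(4);T[:3,:3]=Ro.from_quat([q[1],q[2],q[3],q[0]]).as_matrix();T[:3,3]=p
    c['view']=np.linalg.inv(T@c['mount']);return c
E
python3 - <<'E'
from h import *
z=np.load("w1.npz");c=wcal(z['p'],z['q']);W=cloud(c,z['d']);im=z['im']
for u,v in [(258,140),(258,150),(258,190),(240,175),(300,180),(300,250)]: print(u,v,W[v,u].round(4),im[v,u])
cv2.imwrite("pics/w1c.png",cv2.resize(im[120:270,215:335,::-1],None,fx=4,fy=4,interpolation=cv2.INTER_CUBIC))
# base corners at z=.012 by eye later
E
```

```text
258 140 [0.519  0.0909 0.04  ] [14 14 16]
258 150 [0.5207 0.0804 0.0412] [14 14 13]
258 190 [0.5281 0.0348 0.0405] [81 84 83]
240 175 [0.505  0.0407 0.0097] [40 43 47]
300 180 [0.579  0.0466 0.0118] [44 49 52]
300 250 [ 0.5813 -0.0131  0.079 ] [21 23 25]
```

View pics/w1c.png

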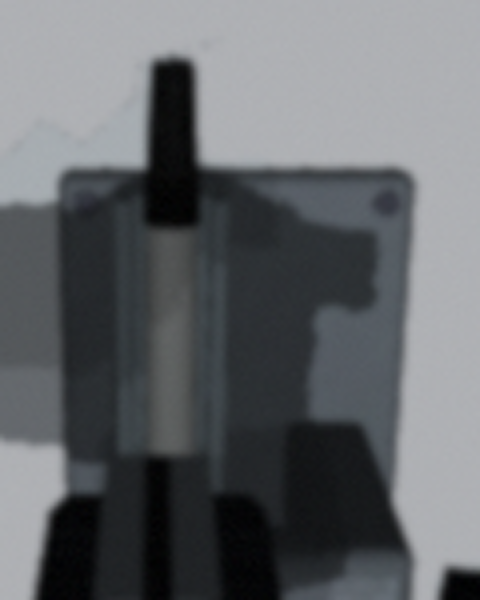

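```bash
python3 - <<'E'
from h import *
z=np.load("w1.npz");c=wcal(z['p'],z['q'])
f=lambda x,y,h:onplane(c,215+x/4-.5,120+y/4-.5,h)[:2]
A=f(58,171,.012);B=f(415,171,.012);C=f(66,480,.012);D=f(391,480,.012)
L=f(116,205,.034);Rr=f(226,205,.034);L2=f(117,450,.034);R2=f(224,450,.034)
print("width",np.linalg.norm(A-B),"yaw front",np.degrees(np.arctan2(*(B-A)[::-1])))
for a,b in((A,C),(B,D),(L,L2),(Rr,R2)):
    v=a-b;print("yaw",np.degrees(np.arctan2(-v[0],v[1])))
e=f(173,60,.034);m=f(170,340,.042);print("marker end",e,"mid",m,"lips",L,Rr,(L+Rr)/2,np.linalg.norm(L-Rr))
th=np.radians(9.5);R=np.array([[np.cos(th),-np.sin(th)],[np.sin(th),np.cos(th)]])
for nm,P,g in(("A",A,(-.035,.098)),("B",B,(.075,.098)),("L",(L+Rr)/2,(0,.095))): print(nm,"origin est",P-R@g)
print("axis x of marker origin est", m, e)
E
```

```text
width 0.10789595102020445 yaw front 9.008978058262263
yaw 8.960790047811992
yaw 8.490185381587503
yaw 8.602184329894804
yaw 9.568400197007822
marker end [0.51792651 0.09600866] mid [0.52968577 0.01764564] lips [0.50841529 0.05293776] [0.53947438 0.05786276] [0.52394483 0.05540026] 0.03144714179535425
A origin est [ 0.54031604 -0.03582765]
B origin est [ 0.53838955 -0.03708754]
L origin est [ 0.53962435 -0.03829687]
axis x of marker origin est [0.52968577 0.01764564] [0.51792651 0.09600866]
```

```bash
python3 - <<'E'
from h import *
print(delta([.5119,.1315,.024],99.0))
E
```

```text
(array([0.0723, 0.0049, 0.196 ]), array([-0.1 ,  0.04,  0.14]))
```

>>> apply_moves --plan '[-1, 0.04, 0.003, 0, 0, 0, 0, -1, 0.072, 0.005, 0.03, 0, 0, 0, -1, 0.072, 0.005, 0.07, 0, 0, 0, -1, 0.072, 0.005, 0.11, 0, 0, 0, -1, 0.072, 0.005, 0.15, 0, 0, 0, -1, 0.072, 0.005, 0.18, 0, 0, 0, -1, 0.072, 0.005, 0.196, 0, 0, 0, -1, 0.072, 0.005, 0.196, 0, 0, 0, -1, 0.072, 0.005, 0.196, 0, 0, 0]'

```text
time: 2.6
tool_pos: [0.5115, 0.1328, 0.0241]
orientation: [-0.001, 0.648, 0.762, -0.001]
contact_force: [0.1, 0.3, -0.2]
gripper_width: -0.0001
```

```bash
python3 - <<'E'
from h import *
o=env.get_obs(); im,d=get_image("side");im2,d2=get_image("wrist")
print(o['tool_pos'],o['qvel'].round(3),o['contact_force'])
cv2.imwrite("pics/s2.png",cv2.resize(im[170:300,180:300,::-1],None,fx=4.5,fy=4.5,interpolation=cv2.INTER_CUBIC))
cv2.imwrite("pics/w2.png",im2[:,:,::-1])
print(delta([.5119,.1315,.024],99.0))
E
```

```text
[0.5114624  0.13276487 0.02408785] [ 0.001 -0.027  0.018 -0.022 -0.    -0.004  0.002] [ 0.14774085  0.25654915 -0.15051273]
(array([-0.0008, -0.0013,  0.0014]), array([ 0.04, -0.02,  0.22]))
```

View pics/s2.png

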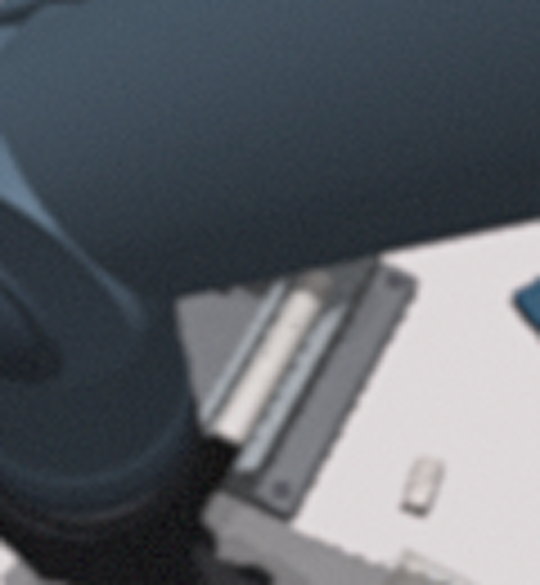

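View pics/w2.png

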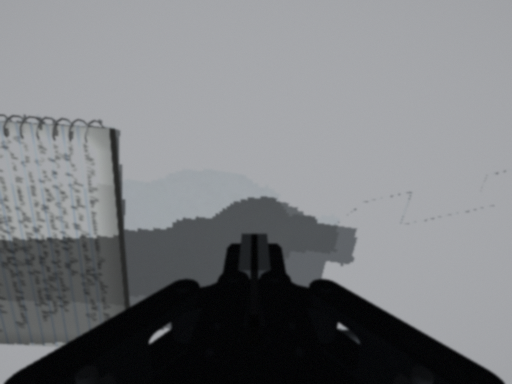

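>>> apply_moves --plan '[-1, -0.005, -0.001, 0, 0, 0, 0, -1, -0.01, -0.001, 0, 0, 0, 0, -1, -0.015, -0.001, 0, 0, 0, 0, -1, -0.02, -0.001, 0, 0, 0, 0, -1, -0.024, -0.001, 0, 0, 0, 0, -1, -0.028, -0.001, 0, 0, 0, 0, -1, -0.032, -0.001, 0, 0, 0, 0, -1, -0.036, -0.001, 0, 0, 0, 0, -1, -0.04, -0.001, 0, 0, 0, 0, -1, -0.04, -0.001, 0, 0, 0, 0]'

```text
time: 3.7
tool_pos: [0.5185, 0.0919, 0.0253]
orientation: [0.0, 0.648, 0.761, 0.0]
contact_force: [0.1, -0.4, 0.3]
gripper_width: -0.0001
```

```bash
python3 - <<'E'
from h import *
o=env.get_obs(); im,d=get_image("side")
print(o['tool_pos'],o['qvel'].round(3),o['contact_force'])
cv2.imwrite("pics/s3.png",cv2.resize(im[170:300,180:300,::-1],None,fx=4.5,fy=4.5,interpolation=cv2.INTER_CUBIC))
th=np.radians(9);R=np.array([[np.cos(th),-np.sin(th)],[np.sin(th),np.cos(th)]])
print("gauge tcp",R.T@(o['tool_pos'][:2]-[.539,-.0378]))
E
```

```text
[0.51846762 0.09190752 0.02530852] [-0.007 -0.    -0.007  0.001 -0.005  0.001 -0.007] [ 0.05024617 -0.39160674  0.25396154]
gauge tcp [1.11385451e-05 1.31322577e-01]
```

View pics/s3.png

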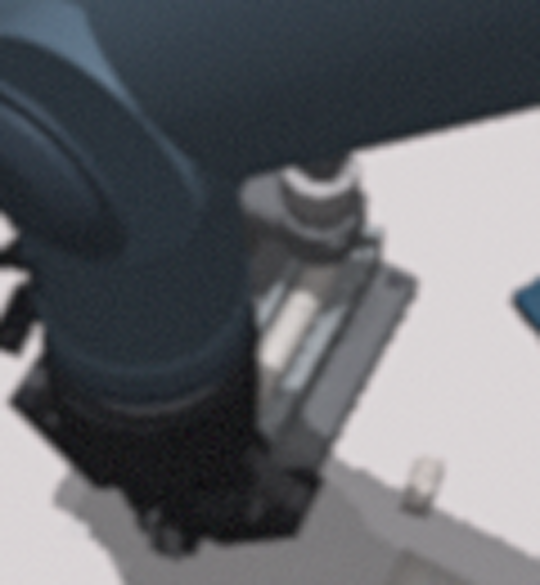

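>>> apply_moves --plan '[-1, -0.002, 0, 0, 0, 0, 0, -1, -0.003, 0, 0, 0, 0, 0, -1, -0.004, 0, 0, 0, 0, 0, -1, -0.005, 0, 0, 0, 0, 0, -1, -0.006, 0, 0, 0, 0, 0, -1, -0.007, 0, 0, 0, 0, 0]'

```text
time: 4.35
tool_pos: [0.5195, 0.0854, 0.0253]
orientation: [0.0, 0.648, 0.761, 0.0]
contact_force: [0.2, -0.2, 0.1]
gripper_width: 0.0003
```

>>> apply_moves --plan '[-1, -0.001, 0, 0, 0, 0, 0, -1, -0.002, 0, 0, 0, 0, 0, -1, -0.002, 0, 0, 0, 0, 0]'

```text
time: 4.65
tool_pos: [0.5199, 0.0832, 0.0253]
orientation: [0.0, 0.648, 0.761, 0.0]
contact_force: [-0.3, -0.3, -0.0]
gripper_width: -0.0002
```

>>> apply_moves --plan '[-1, -0.001, 0, 0, 0, 0, 0, -1, -0.0015, 0, 0, 0, 0, 0, -1, -0.0015, 0, 0, 0, 0, 0]'

```text
time: 4.95
tool_pos: [0.5202, 0.0816, 0.0253]
orientation: [0.0, 0.648, 0.761, 0.0]
contact_force: [-0.2, 0.2, 0.8]
gripper_width: -0.0002
```

>>> apply_moves --plan '[-1, -0.0007, 0, 0, 0, 0, 0, -1, -0.001, 0, 0, 0, 0, 0, -1, -0.001, 0, 0, 0, 0, 0]'

```text
time: 5.25
tool_pos: [0.5203, 0.0809, 0.0253]
orientation: [0.0, 0.648, 0.761, 0.0]
contact_force: [-0.5, 1.0, -0.0]
gripper_width: 0.0
```

>>> apply_moves --plan '[-1, -0.0007, 0, 0, 0, 0, 0, -1, -0.001, 0, 0, 0, 0, 0, -1, -0.001, 0, 0, 0, 0, 0]'

```text
time: 5.55
tool_pos: [0.5204, 0.0808, 0.0253]
orientation: [-0.0, 0.648, 0.762, 0.001]
contact_force: [-0.5, 2.8, 0.4]
gripper_width: -0.0002
```

>>> apply_moves --plan '[-1, -0.0014, 0, 0, 0, 0, 0, -1, -0.0018, 0, 0, 0, 0, 0, -1, -0.0018, 0, 0, 0, 0, 0]'

```text
time: 5.85
tool_pos: [0.5204, 0.0808, 0.0254]
orientation: [-0.001, 0.648, 0.762, 0.001]
contact_force: [-1.5, 6.3, 0.1]
gripper_width: 0.0002
```

>>> apply_moves --plan '[-1, -0.0019, 0, 0, 0, 0, 0, -1, -0.002, 0, 0, 0, 0, 0, -1, -0.002, 0, 0, 0, 0, 0, -1, -0.002, 0, 0, 0, 0, 0, -1, -0.002, 0, 0, 0, 0, 0]'

```text
time: 6.35
tool_pos: [0.5205, 0.0808, 0.0254]
orientation: [-0.002, 0.647, 0.762, 0.002]
contact_force: [0.5, 5.7, 0.6]
gripper_width: -0.0005
```

>>> apply_moves --plan '[-1, -0.0021, 0, 0, 0, 0, 0, -1, -0.0022, 0, 0, 0, 0, 0, -1, -0.0022, 0, 0, 0, 0, 0]'

```text
time: 6.65
tool_pos: [0.5205, 0.0808, 0.0254]
orientation: [-0.003, 0.647, 0.763, 0.002]
contact_force: [-1.3, 6.4, 0.9]
gripper_width: 0.0002
```

```bash
python3 - <<'E'
from h import *
o=env.get_obs();print(o['contact_force'],o['tool_pos'],o['orientation'])
E
```

```text
[-1.31007517  6.42452973  0.8928295 ] [0.52052178 0.08080943 0.02538877] [-0.00303923  0.64661926  0.76280287  0.00246557]
```

>>> apply_moves --plan '[-1, 0.02, 0, 0, 0, 0, 0, -1, 0.04, 0, 0, 0, 0, 0, -1, 0.05, 0, -0.04, 0, 0, 0, -1, 0.05, 0, -0.085, 0, 0, 0, -1, 0.05, 0, -0.13, 0, 0, 0, -1, 0.05, 0, -0.175, 0, 0, 0, -1, 0.04, 0, -0.22, 0, 0, 0, -1, 0, 0, -0.23, 0, 0, 0, -1, -0.04, 0, -0.235, 0, 0, 0, 1, -0.08, 0, -0.235, 0, 0, 0]'

```text
time: 7.65
tool_pos: [0.5349, -0.0031, 0.2613]
orientation: [-0.001, 0.647, 0.763, 0.003]
contact_force: [0.1, -0.7, -0.9]
gripper_width: 0.0134
```

```bash
python3 - <<'E'
from h import *
print(delta([.548,-.097,.26],99.0),env.get_obs()['joint_pos'].round(2),env.get_obs()['tool_pos'])
E
```

```text
(array([-0.0948, -0.0024,  0.0007]), array([ 0.19, -0.37,  0.38])) [-0.65  0.15  0.64  1.87 -0.1   1.16  0.19] [ 0.53491288 -0.00306965  0.26131386]
```

>>> apply_moves --plan '[1, -0.05, -0.001, 0, 0, 0, 0, 1, -0.095, -0.002, 0, 0, 0, 0, 1, -0.095, -0.002, 0, 0, 0, 0, 1, -0.095, -0.002, 0, 0, 0, 0]'

```text
time: 8.05
tool_pos: [0.5476, -0.1009, 0.2606]
orientation: [-0.001, 0.649, 0.76, 0.003]
contact_force: [1.0, -0.0, -0.0]
gripper_width: 0.0723
```

```bash
python3 - <<'E'
from h import *
o=env.get_obs(); im,d=get_image("wrist"); np.savez("w4.npz",im=im,d=d,p=o['tool_pos'],q=o['orientation'])
im2,d2=get_image("side");im3,d3=get_image("top");np.savez("t4.npz",s=im2,sd=d2,t=im3,td=d3)
print(o['tool_pos'],o['qvel'].round(3),o['joint_pos'].round(2))
cv2.imwrite("pics/w4.png",im[:,:,::-1])
cv2.imwrite("pics/s4.png",cv2.resize(im2[170:300,180:300,::-1],None,fx=4.5,fy=4.5,interpolation=cv2.INTER_CUBIC))
E
```

```text
[ 0.54764187 -0.10085532  0.26058103] [-0.042 -0.002 -0.066  0.007 -0.02   0.005 -0.002] [-0.5   0.21  0.7   1.82 -0.15  1.16  0.41]
```

View pics/w4.png

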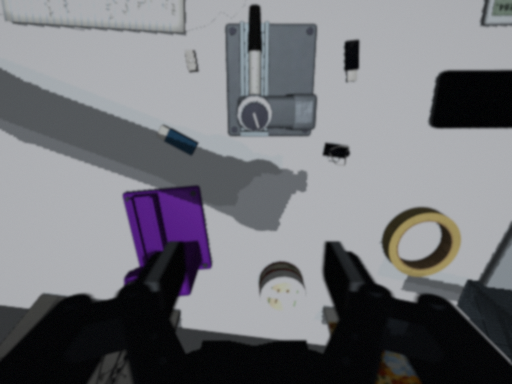

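View pics/s4.png

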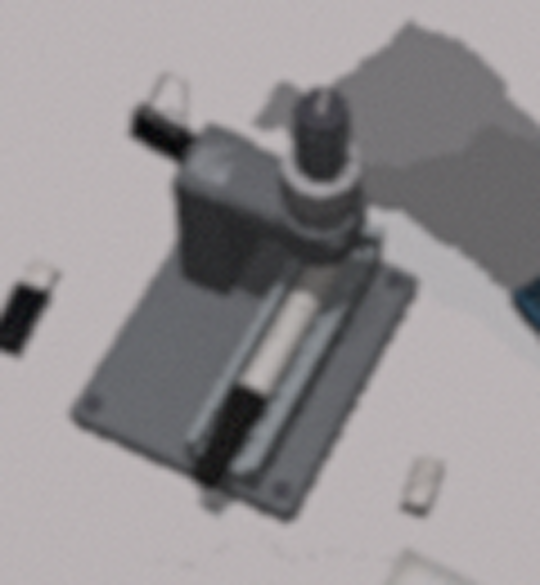

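The marker is now home: its dark end only just passes the base edge. The cap, with its white line, is at wrist (254,113). Next is the exact centre.

```bash
python3 - <<'E'
from h import *
z=np.load("w4.npz");c=wcal(z['p'],z['q']);im=z['im'];W=cloud(c,z['d'])
x0,y0=225,80
cv2.imwrite("pics/w4c.png",cv2.resize(im[y0:y0+60,x0:x0+60,::-1],None,fx=9,fy=9,interpolation=cv2.INTER_CUBIC))
P=W[80:140,225:285].reshape(-1,3)
m=(P[:,2]>.150)&(P[:,2]<.175);print(m.sum(),P[m].mean(0),P[m].min(0),P[m].max(0),np.median(P[m],0))
m=(P[:,2]>.116)&(P[:,2]<.135);print(m.sum(),P[m].mean(0),P[m].min(0),P[m].max(0))
# marker end
m=(W[...,2]>.022)&(W[...,2]<.06)&(np.hypot(W[...,0]-.52,W[...,1]-.07)<.03);q=W[m];print("marker end y max",np.sort(q[:,1])[-6:],q[q[:,1].argmax()])
E
```

```text
632 [ 0.53841639 -0.03749523  0.16356186] [ 0.52713833 -0.04905934  0.15144997] [ 0.54958126 -0.02651153  0.16607267] [ 0.53844418 -0.03742     0.1637995 ]
322 [ 0.5374649  -0.03346304  0.12589455] [ 0.52292275 -0.05324189  0.12389135] [ 0.55413042 -0.02206774  0.13494766]
marker end y max [0.0701066  0.07016845 0.07026313 0.07031802 0.07111035 0.07162227] [0.52605397 0.07162227 0.03585712]
```

View pics/w4c.png

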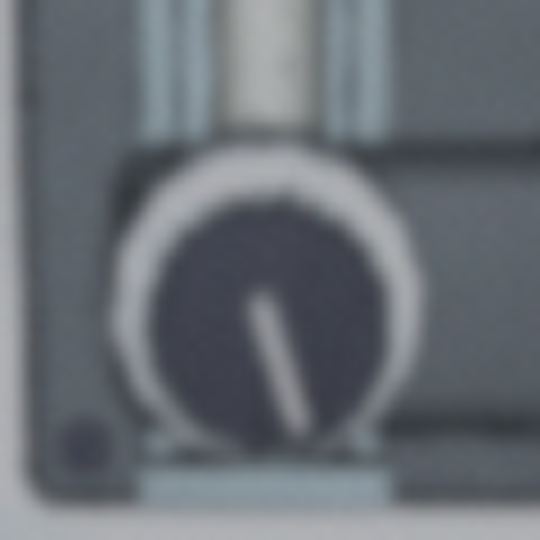

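```bash
python3 - <<'E'
from h import *
print(delta([.5384,-.0376,.20],99.0-80*-1))
E
```

```text
(array([ 0.0585, -0.0003,  0.0607]), array([  0.4 ,  -0.23, -79.49]))
```

>>> apply_moves --plan '[1, 0, 0, 0, 0, 0, -8, 1, 0.015, 0, 0, 0, 0, -16, 1, 0.03, 0, 0, 0, 0, -24, 1, 0.045, 0, 0.01, 0, 0, -32, 1, 0.0585, 0, 0.02, 0, 0, -40, 1, 0.0585, 0, 0.03, 0, 0, -48, 1, 0.0585, 0, 0.04, 0, 0, -56, 1, 0.0585, 0, 0.05, 0, 0, -64, 1, 0.0585, 0, 0.06, 0, 0, -72, 1, 0.0585, 0, 0.06, 0, 0, -80]' --squeeze 50

```text
time: 9.2
tool_pos: [0.5372, -0.0351, 0.1989]
orientation: [-0.001, -0.001, 1.0, 0.004]
contact_force: [-0.2, 0.3, -1.2]
gripper_width: 0.086
```

```bash
python3 - <<'E'
from h import *
o=env.get_obs();print(o['joint_pos'].round(2),o['tool_pos'])
print(delta([.5384,-.0376,.20],99.0+148))
E
```

```text
[-0.43  0.22  0.48  1.92 -0.13  1.04  1.68] [ 0.53724403 -0.03511532  0.19885439]
(array([-0.0011, -0.0025, -0.0012]), array([  0.44,   0.13, -66.91]))
```

>>> apply_moves --plan '[1, -0.001, -0.0025, 0, 0, 0, -8, 1, -0.001, -0.0025, 0, 0, 0, -16, 1, -0.001, -0.0025, 0, 0, 0, -24, 1, -0.001, -0.0025, 0, 0, 0, -32, 1, -0.001, -0.0025, 0.01, 0, 0, -40, 1, -0.001, -0.0025, 0.02, 0, 0, -48, 1, -0.001, -0.0025, 0.03, 0, 0, -48, 1, -0.001, -0.0025, 0.03, 0, 0, -48]'

```text
time: 10.0
tool_pos: [0.5367, -0.0359, 0.1671]
orientation: [-0.001, -0.407, 0.913, 0.004]
contact_force: [0.1, 0.1, 0.0]
gripper_width: 0.0854
```

```bash
python3 - <<'E'
from h import *
o=env.get_obs();print(o['joint_pos'].round(2),o['tool_pos'],o['orientation'].round(3))
R=Ro.from_quat(np.roll(o['orientation'],-1)).as_matrix();yaw=np.degrees(np.arctan2(R[1,0],R[0,0]));print(yaw)
print(delta([.5384,-.0376,.131],yaw))
im,d=get_image("wrist");cv2.imwrite("pics/w5.png",im[:,:,::-1])
E
```

```text
[-0.33  0.25  0.37  1.94 -0.12  0.97  2.51] [ 0.5366852  -0.0359065   0.16709715] [-0.001 -0.407  0.913  0.004]
-131.92513298203315
(array([ 0.0002, -0.0027,  0.0361]), array([0.52, 0.08, 0.  ]))
```

View pics/w5.png

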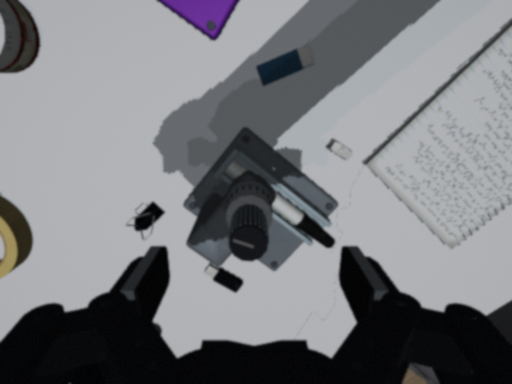

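The cap sits between the open fingers, with its top at (247,242). Descending.

>>> apply_moves --plan '[1, 0, -0.0027, 0.01, 0.5, 0, 0, 1, 0, -0.0027, 0.02, 0.5, 0, 0, 1, 0, -0.0027, 0.03, 0.5, 0, 0, 1, 0, -0.0027, 0.036, 0.5, 0, 0, 1, 0, -0.0027, 0.036, 0.5, 0, 0]'

```text
time: 10.55
tool_pos: [0.538, -0.0379, 0.1304]
orientation: [-0.0, -0.407, 0.913, 0.001]
contact_force: [-0.3, -0.4, 0.0]
gripper_width: 0.0853
```

```bash
cat >> h.py <<'E'
def st(t=[.5384,-.0376,.131]):
    o=env.get_obs();R=Ro.from_quat(np.roll(o['orientation'],-1)).as_matrix();yaw=np.degrees(np.arctan2(R[1,0],R[0,0]))
    print("t",o['time'],"yaw",round(yaw,2),"F",o['contact_force'].round(2),"T",o['wrist_torque'].round(3),"j",o['joint_pos'].round(2),"w",round(o['gripper_width'],4)); print(o['tool_pos'].round(4),delta(t,yaw,o))
E
python3 -c "
from h import *
st()"
```

```text
t 10.55 yaw -131.96 F [-0.35 -0.39  0.  ] T [ 0.002 -0.009 -0.041] j [-0.32  0.3   0.36  1.97 -0.14  0.89  2.52] w 0.0853
[ 0.538  -0.0379  0.1304] (array([-0.0005, -0.0001, -0.0006]), array([0.08, 0.01, 0.  ]))
```

Aligned within 0.6 mm. Closing.

>>> apply_moves --plan '[-1, 0, 0, -0.001, 0, 0, 0, -1, 0, 0, -0.001, 0, 0, 0, -1, 0, 0, -0.001, 0, 0, 0, -1, 0, 0, -0.001, 0, 0, 0, -1, 0, 0, -0.001, 0, 0, 0, -1, 0, 0, -0.001, 0, 0, 0, -1, 0, 0, -0.001, 0, 0, 0]' --squeeze 50

```text
time: 11.25
tool_pos: [0.5387, -0.0383, 0.132]
orientation: [0.0, -0.407, 0.913, 0.0]
contact_force: [-0.1, -1.1, 2.4]
gripper_width: 0.0204
```

```bash
python3 -c "
from h import *
st()"
```

```text
t 11.25 yaw -131.97 F [-0.12 -1.14  2.39] T [-0.138 -0.049  0.059] j [-0.32  0.3   0.36  1.96 -0.14  0.9   2.52] w 0.0204
[ 0.5387 -0.0383  0.132 ] (array([-0.0003,  0.0007,  0.001 ]), array([-0.  ,  0.06, -0.  ]))
```

>>> apply_moves --plan '[-1, 0, 0, 0, 0, 0, 4, -1, 0, 0, 0, 0, 0, 8, -1, 0, 0, 0, 0, 0, 12, -1, 0, 0, 0, 0, 0, 16, -1, 0, 0, 0, 0, 0, 20]'

```text
time: 11.75
tool_pos: [0.5388, -0.0384, 0.132]
orientation: [0.001, -0.241, 0.971, 0.0]
contact_force: [0.0, -1.3, 0.7]
gripper_width: 0.0206
```

```bash
python3 -c "
from h import *
st()"
```

```text
t 11.75 yaw -152.11 F [ 0.04 -1.26  0.73] T [-0.115 -0.181  0.066] j [-0.37  0.31  0.42  1.97 -0.16  0.9   2.19] w 0.0206
[ 0.5388 -0.0384  0.132 ] (array([0.    , 0.0009, 0.001 ]), array([-0.01,  0.06, -0.  ]))
```

>>> apply_moves --plan '[-1, 0, 0.0005, 0, 0, 0, 6, -1, 0, 0.0005, 0, 0, 0, 12, -1, 0, 0.0005, 0, 0, 0, 18, -1, 0, 0, 0, 0, 0, 24, -1, 0, 0, 0, 0, 0, 30]'

```text
time: 12.25
tool_pos: [0.5389, -0.0386, 0.1321]
orientation: [0.001, 0.02, 1.0, 0.0]
contact_force: [0.9, -0.3, 1.5]
gripper_width: 0.0209
```

```bash
python3 -c "
from h import *
st()"
```

```text
t 12.25 yaw 177.65 F [ 0.86 -0.3   1.48] T [-0.179 -0.144  0.125] j [-0.45  0.32  0.52  1.97 -0.2   0.9   1.7 ] w 0.0209
[ 0.5389 -0.0386  0.1321] (array([0.0005, 0.001 , 0.001 ]), array([0.01, 0.07, 0.  ]))
```

>>> apply_moves --plan '[-1, 0, 0.0005, 0, 0, 0, 6, -1, 0, 0.0005, 0, 0, 0, 12, -1, 0, 0.0005, 0, 0, 0, 18]'

```text
time: 12.55
tool_pos: [0.5389, -0.0387, 0.132]
orientation: [0.001, 0.179, 0.984, -0.0]
contact_force: [1.5, -1.5, -0.2]
gripper_width: 0.0206
```

```bash
python3 -c "
from h import *
st()"
```

```text
t 12.55 yaw 159.41 F [ 1.5  -1.51 -0.2 ] T [-0.283 -0.033  0.091] j [-0.5   0.33  0.58  1.97 -0.23  0.9   1.4 ] w 0.0206
[ 0.5389 -0.0387  0.132 ] (array([0.0009, 0.0009, 0.001 ]), array([-0.01,  0.09, -0.  ]))
```

>>> apply_moves --plan '[-1, 0, 0.0005, 0, 0, 0, 6, -1, 0, 0.0005, 0, 0, 0, 12, -1, 0, 0.0005, 0, 0, 0, 18, -1, 0, 0.0005, 0, 0, 0, 24]'

```text
time: 12.95
tool_pos: [0.5388, -0.0389, 0.132]
orientation: [0.001, 0.381, 0.924, -0.001]
contact_force: [-0.0, -1.5, 1.7]
gripper_width: 0.0208
```

```bash
python3 -c "
from h import *
st()"
```

```text
t 12.95 yaw 135.16 F [-0.01 -1.52  1.69] T [-0.314  0.009  0.092] j [-0.57  0.34  0.66  1.98 -0.27  0.91  1.02] w 0.0208
[ 0.5388 -0.0389  0.132 ] (array([0.0012, 0.0006, 0.001 ]), array([-0.02,  0.1 , -0.  ]))
```

>>> apply_moves --plan '[-1, 0, 0.0005, 0, 0, 0, 6, -1, 0, 0.0005, 0, 0, 0, 12, -1, 0, 0.0005, 0, 0, 0, 18]'

```text
time: 13.25
tool_pos: [0.5388, -0.039, 0.132]
orientation: [0.001, 0.523, 0.852, -0.001]
contact_force: [-0.1, -2.4, 1.6]
gripper_width: 0.0208
```

```bash
python3 -c "
from h import *
st()"
```

```text
t 13.25 yaw 116.92 F [-0.12 -2.38  1.55] T [-0.246  0.116  0.053] j [-0.63  0.36  0.73  1.98 -0.3   0.91  0.73] w 0.0208
[ 0.5388 -0.039   0.132 ] (array([0.0014, 0.0003, 0.001 ]), array([-0.05,  0.1 , -0.  ]))
```

>>> apply_moves --plan '[-1, 0.001, 0, 0, 0, 0, 6, -1, 0.001, 0, 0, 0, 0, 12, -1, 0.001, 0, 0, 0, 0, 18]'

```text
time: 13.55
tool_pos: [0.5385, -0.039, 0.1321]
orientation: [0.002, 0.652, 0.759, -0.001]
contact_force: [0.7, -2.3, 0.5]
gripper_width: 0.0209
```

```bash
python3 -c "
from h import *
st()
im,d=get_image('side');cv2.imwrite('pics/s6.png',cv2.resize(im[150:300,170:320,::-1],None,fx=3.6,fy=3.6,interpolation=cv2.INTER_CUBIC))
im,d=get_image('wrist');cv2.imwrite('pics/w6.png',im[:,:,::-1])"
```

```text
t 13.55 yaw 98.67 F [ 0.67 -2.29  0.45] T [-0.392 -0.215  0.128] j [-0.68  0.38  0.8   1.98 -0.33  0.92  0.44] w 0.0209
[ 0.5385 -0.039   0.1321] (array([0.0014, 0.0001, 0.0011]), array([0.03, 0.2 , 0.  ]))
```

View pics/s6.png

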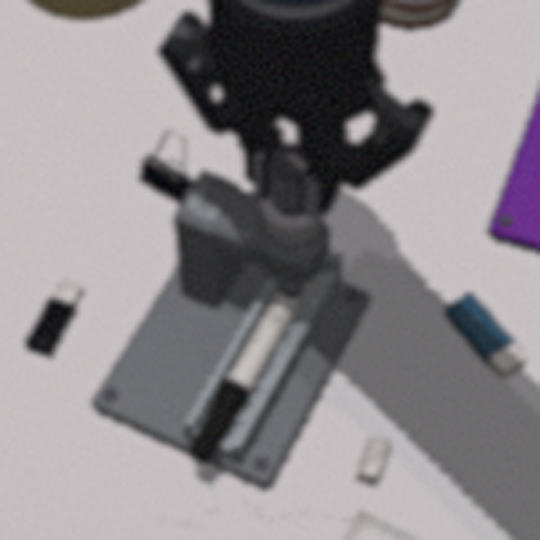

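View pics/w6.png

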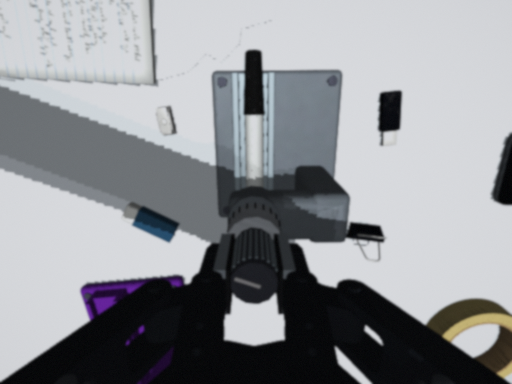

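The cap's white line has kept the same angle to the gripper, so the cap is following. Continuing.

>>> apply_moves --plan '[-1, 0.001, 0, 0, 0, 0, 6, -1, 0.001, 0, 0, 0, 0, 12, -1, 0.001, 0, 0, 0, 0, 18]'

```text
time: 13.95
tool_pos: [0.5384, -0.0391, 0.1321]
orientation: [0.002, 0.761, 0.648, -0.001]
contact_force: [-0.0, -2.6, 0.1]
gripper_width: 0.0207
```

```bash
python3 -c "
from h import *
st()"
```

```text
t 13.95 yaw 80.81 F [-0.03 -2.59  0.12] T [-0.573 -0.124  0.282] j [-0.74  0.4   0.87  1.98 -0.38  0.93  0.17] w 0.0207
[ 0.5384 -0.0391  0.1321] (array([ 0.0014, -0.0003,  0.0011]), array([0.12, 0.28, 0.  ]))
```

>>> apply_moves --plan '[-1, 0.001, 0, 0, 0, 0, 6, -1, 0.001, 0, 0, 0, 0, 12, -1, 0.001, 0, 0, 0, 0, 18]'

```text
time: 14.25
tool_pos: [0.5383, -0.039, 0.1321]
orientation: [0.003, 0.854, 0.521, -0.001]
contact_force: [-0.3, -2.1, 1.5]
gripper_width: 0.0205
```

```bash
python3 -c "
from h import *
st()"
```

```text
t 14.25 yaw 62.74 F [-0.26 -2.08  1.49] T [-0.564  0.006  0.2  ] j [-0.79  0.43  0.94  1.98 -0.42  0.94 -0.11] w 0.0205
[ 0.5383 -0.039   0.1321] (array([ 0.0013, -0.0005,  0.0011]), array([0.21, 0.3 , 0.  ]))
```

```bash
python3 -c "
from h import *
im,d=get_image('wrist');cv2.imwrite('pics/w7.png',cv2.resize(im[130:330,160:360,::-1],None,fx=3,fy=3,interpolation=cv2.INTER_CUBIC))
st()"
```

```text
t 14.3 yaw 62.57 F [ 0.81 -2.64  1.79] T [-0.48   0.053  0.044] j [-0.79  0.43  0.95  1.98 -0.42  0.94 -0.11] w 0.0207
[ 0.5383 -0.039   0.132 ] (array([ 0.0013, -0.0006,  0.001 ]), array([0.21, 0.32, 0.  ]))
```

>>> apply_moves --plan '[-1, 0.001, 0, 0, 0, 0, 5, -1, 0.001, 0, 0, 0, 0, 10]'

```text
time: 14.5
tool_pos: [0.5382, -0.039, 0.132]
orientation: [0.003, 0.896, 0.443, -0.002]
contact_force: [-1.8, -3.1, 1.6]
gripper_width: 0.0206
```

```bash
python3 -c "
from h import *
st()
im,d=get_image('wrist');cv2.imwrite('pics/w8.png',cv2.resize(im[130:330,160:360,::-1],None,fx=3,fy=3,interpolation=cv2.INTER_CUBIC))
st()
im,d=get_image('side');cv2.imwrite('pics/s8.png',cv2.resize(im[150:300,170:320,::-1],None,fx=3.6,fy=3.6,interpolation=cv2.INTER_CUBIC))
"
```

```text
t 14.5 yaw 52.6 F [-1.84 -3.15  1.58] T [-0.487  0.152  0.237] j [-0.82  0.45  0.99  1.99 -0.45  0.95 -0.26] w 0.0206
[ 0.5382 -0.039   0.132 ] (array([ 0.0012, -0.0007,  0.001 ]), array([0.24, 0.36, 0.  ]))
t 14.55 yaw 52.45 F [-0.57 -1.78  2.33] T [-0.471  0.247  0.033] j [-0.82  0.45  0.99  1.98 -0.45  0.95 -0.26] w 0.0207
[ 0.5383 -0.0389  0.132 ] (array([ 0.0011, -0.0007,  0.001 ]), array([0.25, 0.37, 0.  ]))
```

View pics/w7.png

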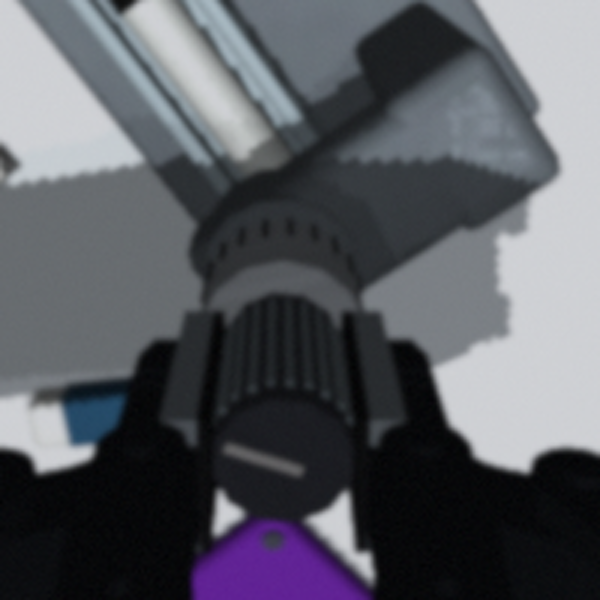

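View pics/w8.png

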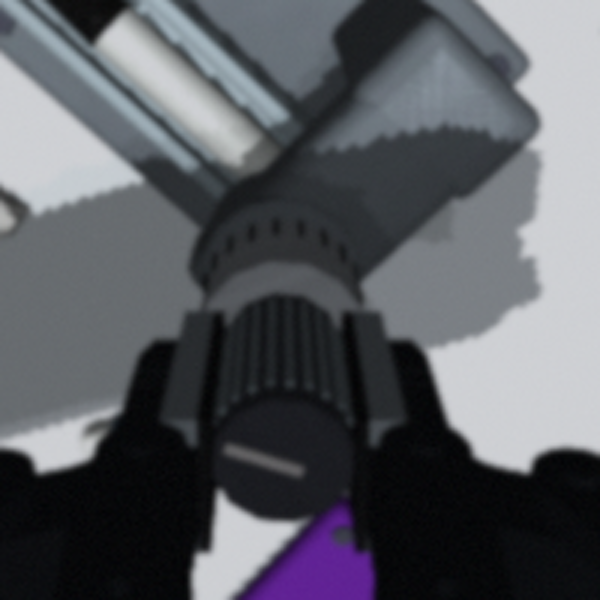

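View pics/s8.png

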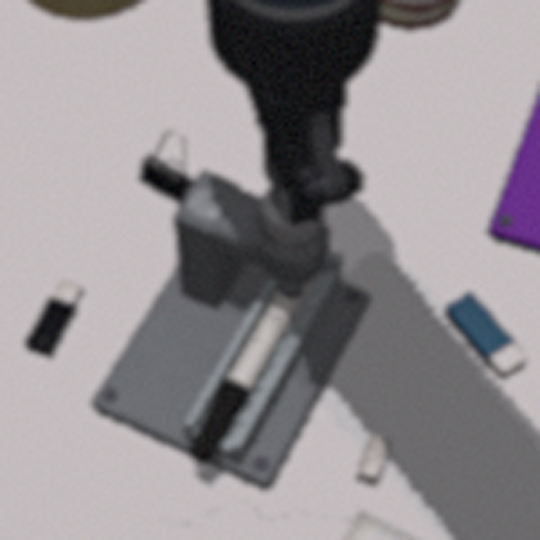

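While turning, the torque rose from about 0.08 to 0.20–0.28 N·m. Between w7 and w8 the thimble's notches stayed fixed to the gauge as the cap turned 10°. So the ratchet is slipping, by 46° at most. Letting go.

>>> apply_moves --plan '[1, 0, 0, 0, 0, 0, 0, 1, 0, 0, 0, 0, 0, 0, 1, 0, 0, 0, 0, 0, 0, 1, 0, 0, 0, 0, 0, 0, 1, 0, 0, 0, 0, 0, 0, 1, 0, 0, -0.02, 0, 0, 0, 1, 0, 0, -0.05, 0, 0, 0, 1, 0, 0, -0.09, 0, 0, 0, 1, 0, 0, -0.12, 0, 0, 0, 1, 0, 0, -0.12, 0, 0, 0]'

```text
time: 15.6
tool_pos: [0.5417, -0.0386, 0.2565]
orientation: [0.005, 0.896, 0.444, 0.003]
contact_force: [0.7, -0.6, -0.3]
gripper_width: 0.0851
```

```bash
python3 - <<'E'
from h import *
st()
# view pose: low, in front of the marker's free end (gauge y +0.20), camera facing spindle
th=np.radians(9);R=np.array([[np.cos(th),-np.sin(th)],[np.sin(th),np.cos(th)]])
p=R@[0,.20]+[.5384,-.0376];print(p)
im,d=get_image('wrist');cv2.imwrite('pics/w9.png',im[:,:,::-1])
E
```

```text
t 15.6 yaw 52.72 F [ 0.73 -0.61 -0.3 ] T [ 0.068 -0.057  0.006] j [-0.99  0.27  1.14  1.87 -0.26  1.16 -0.4 ] w 0.0851
[ 0.5417 -0.0386  0.2565] (array([-0.0012, -0.0046,  0.1255]), array([ 0.6 , -0.02, -0.  ]))
[0.50711311 0.15993767]
```

View pics/w9.png

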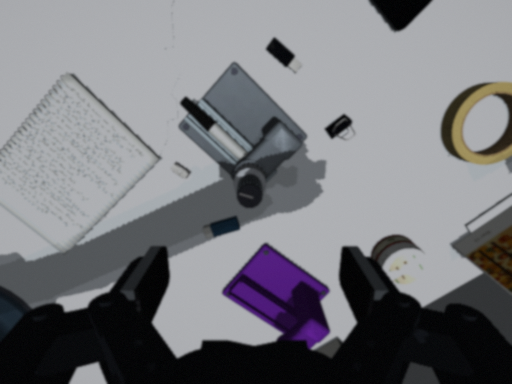

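```bash
python3 - <<'E'
from h import *
print(delta([.5196,.081,.25],99))
E
```

```text
(array([ 0.0824, -0.0884,  0.0034]), array([  0.34,   0.28, -46.26]))
```

>>> apply_moves --plan '[1, 0.013, -0.014, 0, 0, 0, -7.5, 1, 0.027, -0.029, 0, 0, 0, -15, 1, 0.041, -0.044, 0, 0, 0, -23, 1, 0.055, -0.059, 0, 0, 0, -31, 1, 0.069, -0.074, 0, 0, 0, -39, 1, 0.082, -0.088, 0.003, 0.3, 0.3, -46, 1, 0.082, -0.088, 0.003, 0.3, 0.3, -46, 1, 0.082, -0.088, 0.003, 0.3, 0.3, -46]'

```text
time: 16.45
tool_pos: [0.5189, 0.0799, 0.2494]
orientation: [0.0, 0.652, 0.758, -0.001]
contact_force: [-0.2, -0.5, -0.9]
gripper_width: 0.0854
```

>>> apply_moves --plan '[1, 0, 0, 0.02, 0, -6, 0, 1, 0, 0, 0.04, 0, -12, 0, 1, 0, 0, 0.06, 0, -18, 0, 1, 0, 0, 0.08, 0, -24, 0, 1, 0, 0, 0.1, 0, -30, 0, 1, 0, 0, 0.12, 0, -30, 0, 1, 0, 0, 0.12, 0, -30, 0]'

```text
time: 17.15
tool_pos: [0.5168, 0.0784, 0.127]
orientation: [0.196, 0.629, 0.732, -0.173]
contact_force: [-0.0, -0.2, -0.2]
gripper_width: 0.0854
```

```bash
python3 - <<'E'
from h import *
o=env.get_obs();print(o['tool_pos'],o['joint_pos'].round(2),o['contact_force'].round(1))
im,d=get_image('wrist');cv2.imwrite('pics/w10.png',im[:,:,::-1]);np.savez("w10.npz",im=im,d=d,p=o['tool_pos'],q=o['orientation'])
E
```

```text
[0.51679191 0.078424   0.12697788] [-1.28  0.55  0.93  1.99  0.09  0.95 -0.31] [-0.  -0.2 -0.2]
```

View pics/w10.png

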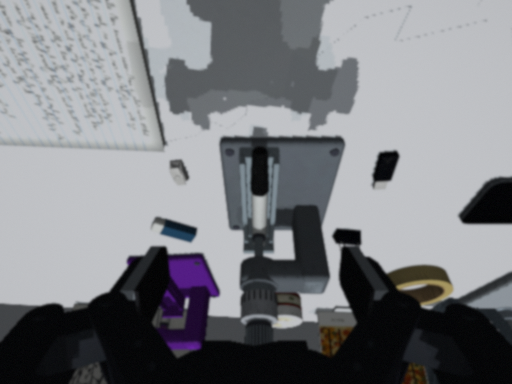

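```bash
python3 - <<'E'
from h import *
z=np.load("w10.npz");c=wcal(z['p'],z['q']);W=cloud(c,z['d']);im=z['im']
cv2.imwrite("pics/w10c.png",cv2.resize(im[135:345,205:335,::-1],None,fx=4.2*0.66,fy=4.2*.66,interpolation=cv2.INTER_CUBIC))
cv2.imwrite("pics/w10d.png",cv2.resize(im[200:280,220:300,::-1],None,fx=7,fy=7,interpolation=cv2.INTER_CUBIC))
th=np.radians(9);R=np.array([[np.cos(th),-np.sin(th)],[np.sin(th),np.cos(th)]])
for v in range(216,262,3): 
    p=W[v,259];print(v,(R.T@(p[:2]-[.5384,-.0376])).round(4),p[2].round(4),im[v,259])
for h in(.042,.062): print(h,proj(c,[.5384,-.0376,h]))
E
```

```text
216 [0.0011 0.0327] 0.0407 [183 188 187]
219 [0.0011 0.0285] 0.0411 [182 186 186]
222 [0.0012 0.0237] 0.0412 [180 184 184]
225 [0.0012 0.0182] 0.0408 [179 183 182]
228 [0.0012 0.0136] 0.0413 [157 160 160]
231 [0.0013 0.0077] 0.0408 [80 82 82]
234 [0.0013 0.0062] 0.0435 [26 26 28]
237 [0.0013 0.0048] 0.0462 [31 34 36]
240 [0.0012 0.0045] 0.0495 [37 42 44]
243 [0.0012 0.0034] 0.0523 [39 43 46]
246 [0.0012 0.0034] 0.0557 [40 44 46]
249 [0.0012 0.0037] 0.0593 [38 43 45]
252 [0.0012 0.0037] 0.0626 [39 43 47]
255 [0.001  0.0165] 0.0731 [34 39 41]
258 [0.001  0.0171] 0.0766 [28 31 32]
261 [0.001  0.0171] 0.0796 [30 32 35]
0.042 [257.73098911 236.14386911]
0.062 [257.79691566 253.36178061]
```

View pics/w10d.png

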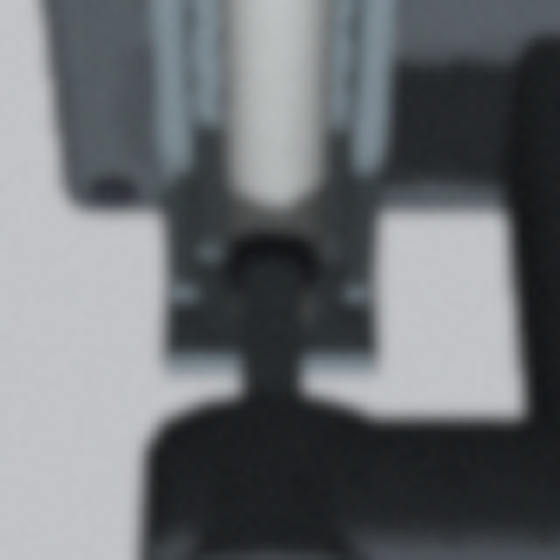

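The foot is on the marker: the surface steps from z ≈ 41 mm (marker) straight into the rod at gauge y ≈ 4–6 mm, with no gap. Backing off upward, then a last check of the marker's end and the bystanders.

>>> apply_moves --plan '[1, 0.03, 0, -0.03, 0, 6, 0, 1, 0.06, 0, -0.06, 0, 12, 0, 1, 0.08, 0, -0.09, 0, 18, 0, 1, 0.09, 0, -0.12, 0, 24, 0, 1, 0.1, 0, -0.14, 0, 30, 0, 1, 0.1, 0, -0.14, 0, 30, 0, 1, 0.1, 0, -0.14, 0, 30, 0]'

```text
time: 17.9
tool_pos: [0.4963, 0.2305, 0.2005]
orientation: [0.001, 0.655, 0.756, -0.002]
contact_force: [0.5, -0.9, -1.0]
gripper_width: 0.0852
```

```bash
python3 - <<'E'
from h import *
o=env.get_obs();print(o['time'],o['tool_pos'],np.abs(o['qvel']).max())
z=np.load("w10.npz");c=wcal(z['p'],z['q']);W=cloud(c,z['d'])
th=np.radians(9);R=np.array([[np.cos(th),-np.sin(th)],[np.sin(th),np.cos(th)]])
g=(W[...,:2]-[.5384,-.0376])@R
m=(abs(g[...,0])<.01)&(g[...,1]>.09)&(g[...,1]<.14)&(W[...,2]>.025)&(W[...,2]<.06);print("marker end gauge y",np.sort(g[m][:,1])[-6:])
im,d=get_image('side');cv2.imwrite('pics/s11.png',im[:,:,::-1])
a=np.load("side0.npz")['im']
for nm,(u,v) in dict(usb=(305,243),sharp=(274,278),blk=(186,238)).items(): print(nm,np.abs(im[v-8:v+9,u-8:u+9].astype(int)-a[v-8:v+9,u-8:u+9]).mean().round(1))
E
```

```text
17.9 [0.49628181 0.23051886 0.20047269] 0.03566165566287403
marker end gauge y [0.11012856 0.11015052 0.11020258 0.11021506 0.11032054 0.11034885]
usb 51.1
sharp 66.9
blk 47.6
```

View pics/s11.png

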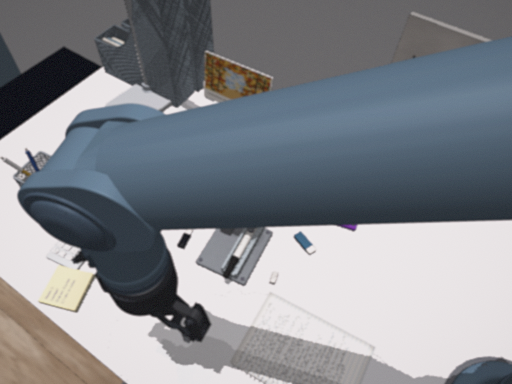

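The marker end is at gauge y = 110.2 mm (home is 110). The bystanders sit at the same pixels as at the start; the image differences come from changed brightness. Handing in.

```bash
python3 -c "
from h import *
print(job.close_job())"
```

```text
the job is handed in; nothing more can be done
None
```

The marker is seated against the stop and clamped by the spindle, and I handed the job in at about 18 s on the robot's clock. No verdict came back.

- **Seating:** I pushed the marker with the closed fingers until it reached the stop. I then held it there for just under a second, with readings of about 5.7–6.6 N. The last measurement put its free end at gauge y = 110.2 mm, where home is 110.
- **Clamping:** I turned the ratchet cap clockwise about 184° in one grip. The torque rose from about 0.05–0.13 N·m to 0.20–0.28 N·m, and the thimble stayed still while the cap turned its last 10°. I stopped at most 46° after the slip began and let go.
- **Last checks:** A tilted wrist view after letting go showed the spindle foot on the marker with no gap. The gripper is open and clear of everything. The USB stick, sharpener and dark clip or stick looked unmoved by eye.
- **Less certain:**
  - The wrist torque readings are noisy by a few hundredths of a N·m.
  - An automatic before-and-after image comparison of the bystanders was no use because the brightness had changed.
  - I never identified the eraser or checked it separately.

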